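# Check a fired tile for bow with a straightedge

## Task

The oblong bisque tile has come out of the kiln bowed: show it with the straightedge. Set the straightedge down (do not drop it) lengthwise along the middle of that tile and let go, then press it lightly first at the end with the hanging hole and then at the plain end, so that it rocks down each time onto the tile. Leave it lying there, and do not disturb the round tile or the vase.

Things in the scene. Friction and masses are not known exactly. Their poses are not given: they have to be found in the camera images.
- straightedge: Flat aluminium bar 240 x 36 x 8 mm (x, y, z), 0.22 kg, on the bench; upright wooden fin grip on its middle, 80 mm along x, 18 mm thick across y, top 40 mm above the underside. Origin: centre of the underside, z up. Hanging hole 18 mm wide, 104 mm from the centre at the +x end; the -x end is plain. Press an end on the bare bar, over 60 mm from the centre.
- tile: Loose oblong bisque tile, pale buff, 260 x 170 mm (x, y), 1.5 kg. Origin: centre of the underside, z up. Bowed along x: a level band 50 mm wide across the middle is 19 mm high; both sides slope 3 degrees down to 13.5 mm at the ends. A straightedge centred along x balances on the band; 1 to 2 N on an end tips it till that end meets the slope. Brittle: never press over 60 N.
- round_tile: Loose round disc of the same bisque, 130 mm across, 16 mm thick, flat on the bench beyond the work; not to be checked. Origin: centre of its underside.
- vase: Loose cream vase with thin purple bands, 190 mm tall, up to 116 mm wide, standing on the bench to the left of the work (+y). Origin: centre of its underside.

How it is judged:
By the outcome, as a careful person would: the job done as asked, in the order asked, and still so for the second after the job is handed in, with the robot touching nothing.
It also fails if it takes over 59 s, if anything falls off the work surface, if the arm or the gripper's body presses on something with over 40 N, if the wrist force passes 120 N, or if a joint passes its speed limit or range.

## Robot

A 6-joint arm with a two-finger parallel gripper is mounted at the origin on the work surface. World frame = base frame: x ahead of the robot, y to its left, z up, the work surface at z = 0. Lengths are in m, angles in rad, forces in N, time in s.
With the tool pointing down it reaches from about 0.35 to 0.975 m from the base axis. Payload 4.9 kg.
Tool frame: the origin (TCP) lies midway between the tips of the shut fingers; the grasp point (between the pads) lies 19 mm behind it; y points along the fingers, z is the direction in which the jaws open and shut, and the axes are right-handed (so a half turn about y gives the same grasp; the last joint's range is limited). The gripper opens to 85 mm and grips with 20 to 120 N. Pads are 22 mm wide; open, the fingers measure 114 mm over their backs; the gripper's body (76 mm by 85 mm) begins 54 mm behind the grasp point. The pads swing forward as they close: fully open they stand 13 mm farther back than shut.
Start: joints at [-1.431, 0.053, 1.613, -0, 1.476, -0.119], TCP at [0.16, -0.604, 0.231] pointing down, gripper open.
Joint ranges: [-3.01, 3.01], [-1.01, 2.22], [0.06, 2.58], [-1.02, 4.17], [0.09, 2.62], [-3.14, 3.14]. Speed limits (rad/s): [2.57, 2.57, 3.14, 3.14, 3.14, 3.14].

## Interface

Orientations are given as a unit quaternion [w, x, y, z].
In Python, from plant import * gives the robot as it stands.
- The arm moves only by the shell command python3 -m crank 'ROWS'. ROWS is JSON, a list that holds one entry, the list of rows, each a list of 5 numbers: the gripper command: -1 is shut, 1 is fully open, values between are in proportion, then the shift along the tool's x, y, z in cm, then the turn about the tool's y in degrees. In form: [[[jaw, dx, dy, dz, twist], ...]]. A call has 1 to 8 rows; each row shifts and turns the commanded pose from where the row before left it, along the tool's axes as they then stand; what a row does not reach is not made up. A row lasts 1/8 s, in which the tool goes at most 62.5 mm and 10.7 degrees, less where a joint would pass 70% of its speed; a pose out of reach is approached as far as the arm can. A call with a gripper value outside its range is refused whole. The fingers move at their own pace and stop on an object; the grip force is fixed at half the most. Time passes only in rows, so rows that do not move let the fingers close. It gives the time, the measured TCP pose, the force and the opening at its end, in the units of the state.
- state(): the state, without advancing time (a new reading comes with each control period).
- grab_frame(name): name is "scene" or "side" or "wrist"; returns a dict with "frame" (420x560x3 uint8, red, green, blue), "fx", "fy", "cx", "cy" (pixels), "pose" (4x4, takes a point from camera to world coordinates). Camera axes: x right, y up, looking along -z (the intrinsics and any distortion apply to the point x, -y, -z); pixel columns grow to the right and rows downward; lengths in m; the calibration is good to about 2 mm. A picture is of the moment at which its call begins. There is no depth.
- job_done(): hands the job in, once; it reports no verdict.
The state is a dict: "time": time; "joint_pos": joint angles; "joint_vel": joint speeds; "joint_efforts": joint torques, N m; "tool_pos": TCP position; "tool_rot": TCP orientation; "contact_force": force on the tool from outside, world axes, zero at the start; "ft_torque": the same for the moment, N m; "gripper_width": opening from 0.0 (shut) to 1.0 (fully open).
Only numpy, scipy, OpenCV 4.12 (cv2) and the standard library are available. Lean on these libraries where they do the work, as an engineer would, in place of code of your own. Each camera call takes 0.05 s, during which the arm holds its last target.

## Working session

There is one attempt and no reset: what is moved stays moved. The work goes in short steps, Python scripts to look and compute and a shell command to move; the robot and the scene stay as the last step left them, time stands still between calls to the robot, and variables do not carry over. Pictures are saved under pics/ and viewed, and the job is handed in when it is done.

```bash
ls; mkdir -p pics; python3 - <<'E'
from plant import *
import cv2
s=state();print({k:(v if not hasattr(v,'__len__') else [round(float(x),3) for x in v]) for k,v in s.items()})
for n in("scene","side","wrist"):
    f=grab_frame(n);cv2.imwrite(f"pics/{n}0.png",f["frame"][:,:,::-1]);print(n,f["fx"],f["fy"],f["cx"],f["cy"],[k for k in f]);print(f["pose"])
E
```

```text
pics
{'time': 0.0, 'joint_pos': [-1.431, 0.053, 1.614, 0.0, 1.476, -0.119], 'joint_vel': [0.0, 0.002, 0.0, 0.001, -0.0, -0.002], 'joint_efforts': [-0.001, -39.369, -37.017, -0.0, 0.007, -0.0], 'tool_pos': [0.16, -0.604, 0.23], 'tool_rot': [0.091, -0.091, 0.702, -0.7], 'contact_force': [-0.005, 1.067, -0.514], 'ft_torque': [-0.025, -0.008, 0.017], 'gripper_width': 1.000505305189997}
scene 437.8321666906453 437.8321666906453 278.8192962699787 210.72287242054733 ['frame', 'fx', 'fy', 'cx', 'cy', 'pose']
[[-0.80742721 -0.31704504  0.49753768  1.07553411]
 [ 0.58991263 -0.42239666  0.68817451  0.77953081]
 [-0.00802406  0.84915458  0.52808343  0.56179108]
 [ 0.          0.          0.          1.        ]]
side 416.4764641822869 416.4764641822869 287.5251308222652 212.7384610577026 ['frame', 'fx', 'fy', 'cx', 'cy', 'pose']
[[ 0.99859925  0.04638412 -0.02545675  0.57392684]
 [-0.05112979  0.72218461 -0.68980804 -0.52678332]
 [-0.01361167  0.69014339  0.72354462  0.70722459]
 [ 0.          0.          0.          1.        ]]
wrist 302.0437165299675 302.0437165299675 280.06015029160545 206.28648229537163 ['frame', 'fx', 'fy', 'cx', 'cy', 'pose']
[[ 0.25592114  0.9252593   0.27999927  0.23216808]
 [-0.96669517  0.24560775  0.07195332 -0.58563769]
 [-0.00219451 -0.28908832  0.95729991  0.37249275]
 [ 0.          0.          0.          1.        ]]
```

View pics/scene0.png

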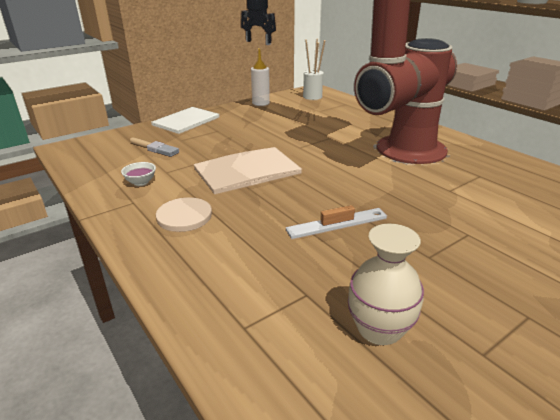

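View pics/side0.png

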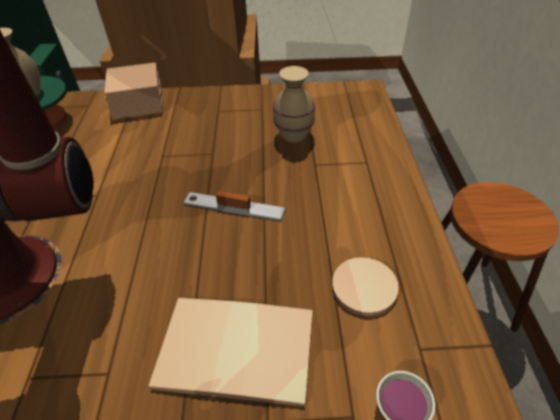

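View pics/wrist0.png

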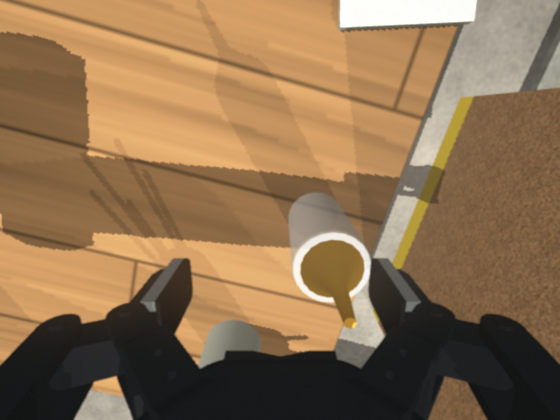

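The side view shows the bar with the hole at its left end (192,200), the tile at about (235,350), the disc at (365,286) and the vase at (294,105). Now I'll measure them.

```bash
cat > h.py <<'E'
import numpy as np,cv2
from plant import *
def ray(f,u,v):
    d=np.array([(u-f["cx"])/f["fx"],-(v-f["cy"])/f["fy"],-1.]);P=np.array(f["pose"]);return P[:3,3],P[:3,:3]@d
def onz(f,u,v,z):
    o,d=ray(f,u,v);return o+d*(z-o[2])/d[2]
def proj(f,p):
    P=np.array(f["pose"]);c=P[:3,:3].T@(np.array(p)-P[:3,3]);return f["cx"]+f["fx"]*c[0]/-c[2],f["cy"]-f["fy"]*c[1]/-c[2]
def comps(m,amin=60):
    n,l,st,ce=cv2.connectedComponentsWithStats(m.astype(np.uint8));return [(l==i,st[i],ce[i]) for i in range(1,n) if st[i][4]>amin]
def quad(m):
    c=max(cv2.findContours(m.astype(np.uint8),0,2)[0],key=cv2.contourArea);h=cv2.convexHull(c)
    for e in np.arange(2,25,.5):
        a=cv2.approxPolyDP(h,e,True)
        if len(a)<=4:return a[:,0]
E
python3 - <<'E'
from h import *
for n in("side","scene"):
    f=grab_frame(n);im=f["frame"];hsv=cv2.cvtColor(im,cv2.COLOR_RGB2HSV).astype(int)
    for p in ([(235,340),(250,212),(230,200),(365,286)] if n=="side" else [(245,170),(310,226),(338,215),(185,213)]): print(n,p,im[p[1],p[0]],hsv[p[1],p[0]])
    H,S,V=hsv[...,0],hsv[...,1],hsv[...,2]
    out=im.copy()
    for nm,m,z in(("tile",(S<115)&(V>170)&(H<25),0.0135),("bar",(S<50)&(V>110),0.008)):
        m=cv2.morphologyEx(m.astype(np.uint8),cv2.MORPH_OPEN,np.ones((2,2)))
        for mm,st,c in comps(m,150):
            if st[2]>300: continue
            q=quad(mm); print(n,nm,st.tolist(),c.round(1),q.tolist());print([onz(f,*p,z)[:2].round(3).tolist() for p in q])
E
```

```text
side (235, 340) [219 203 163] [ 21  65 219]
side (250, 212) [168 165 160] [ 19  12 168]
side (230, 200) [76 42 19] [ 12 191  76]
side (365, 286) [218 196 153] [ 20  76 218]
side tile [106, 65, 52, 29, 1129] [131.2  78.6] [[155, 65], [155, 86], [106, 93], [110, 70]]
[[0.171, 0.88], [0.195, 0.735], [0.044, 0.702], [0.02, 0.856]]
side tile [281, 68, 28, 13, 286] [294.5  74. ] [[308, 73], [299, 80], [281, 75], [289, 68]]
[[0.701, 0.782], [0.667, 0.738], [0.609, 0.776], [0.639, 0.822]]
side tile [251, 205, 32, 14, 321] [267.1 211. ] [[251, 210], [263, 205], [281, 208], [278, 218]]
[[0.514, 0.149], [0.542, 0.163], [0.584, 0.151], [0.576, 0.119]]
side tile [334, 258, 65, 55, 2805] [366.1 285.3] [[343, 264], [385, 265], [394, 302], [348, 306]]
[[0.705, -0.018], [0.79, -0.026], [0.789, -0.113], [0.7, -0.116]]
side tile [150, 299, 163, 105, 13448] [236.8 350.3] [[179, 299], [312, 311], [305, 403], [150, 386]]
[[0.377, -0.082], [0.631, -0.123], [0.605, -0.288], [0.351, -0.247]]
side bar [45, 0, 64, 67, 2975] [79.2 30.4] [[45, 0], [94, 0], [99, 65], [71, 66]]
[[-0.451, 1.569], [-0.222, 1.549], [
[... 6845 characters left out ...]
-0.345], [0.77, -0.26], [0.785, -0.373], [0.722, -0.399]]
scene bar [0, 203, 70, 41, 944] [ 38.5 223.7] [[64, 203], [68, 222], [0, 243], [0, 232]]
[[0.959, -0.292], [0.974, -0.195], [1.113, -0.197], [1.107, -0.244]]
scene bar [287, 209, 101, 31, 999] [335.7 224.5] [[387, 216], [294, 239], [287, 230], [376, 209]]
[[0.365, 0.229], [0.596, 0.171], [0.587, 0.135], [0.362, 0.192]]
scene bar [0, 239, 146, 181, 17904] [ 55.4 344.8] [[75, 239], [145, 419], [0, 419], [0, 263]]
[[0.979, -0.115], [1.016, 0.382], [1.176, 0.264], [1.124, -0.119]]
scene bar [385, 269, 29, 33, 682] [398.6 284.3] [[407, 269], [411, 293], [389, 301], [387, 272]]
[[0.48, 0.384], [0.528, 0.434], [0.577, 0.424], [0.519, 0.367]]
```

```bash
cat >> h.py <<'E'
from scipy.spatial.transform import Rotation as Ro
def toolR(s): w,x,y,z=s["tool_rot"];return Ro.from_quat([x,y,z,w]).as_matrix()
def rel(p,axis_deg):
    "shift in tool cm to bring TCP to p; twist so that tool z (jaw) is perpendicular to axis_deg"
    s=state();R=toolR(s);d=R.T@(np.array(p)-s["tool_pos"])*100
    jz=np.degrees(np.arctan2(R[1,2],R[0,2])); t=(axis_deg+90-jz+90)%180-90
    # rotation about tool y: tool y down => world yaw = -twist
    return dict(t=round(s["time"],2),tcp=np.round(s["tool_pos"],4).tolist(),shift_cm=d.round(2).tolist(),twist=round(-t,2),jawyaw=round(jz,2),F=np.round(s["contact_force"],2).tolist(),w=round(s["gripper_width"],3),ty=R[:,1].round(3).tolist())
E
python3 - <<'E'
from h import *
s=state();print(toolR(s).round(3))
fs=grab_frame("side");fc=grab_frame("scene")
print(onz(fs,294,74,.19),onz(fc,395,239,.19))
print(rel([.475,.173,.23],-14.9))
E
```

```text
[[-0.967 -0.     0.256]
 [-0.256  0.001 -0.967]
 [-0.    -1.    -0.001]]
[0.63303103 0.44680067 0.19      ] [0.63621613 0.45902076 0.19      ]
{'t': 0.35, 'tcp': [0.1599, -0.604, 0.231], 'shift_cm': [-50.35, 0.13, -67.05], 'twist': np.float64(29.73), 'jawyaw': np.float64(-75.17), 'F': [0.6, -0.33, 0.07], 'w': 1.001, 'ty': [-0.0, 0.0, -1.0]}
```

```bash
python3 -m crank '[[[1,0,-4,0,0],[1,-4,0,-1,9.9],[1,-3,0,-1.5,9.9],[1,-2,0,-3,9.9]]]'; python3 -c "
from h import *;print(rel([.475,.173,.23],-14.9))"
```

```text
time: 0.85
tool_pos: [0.2481, -0.5382, 0.2713]
tool_rot: [0.093, -0.094, -0.701, 0.701]
contact_force: [-0.9, -0.7, -0.8]
gripper_width: 0.996
{'t': 0.85, 'tcp': [0.2481, -0.5382, 0.2713], 'shift_cm': [-3.25, 4.13, -74.58], 'twist': np.float64(-0.3), 'jawyaw': np.float64(-105.2), 'F': [-0.93, -0.71, -0.77], 'w': 0.996, 'ty': [0.0, -0.0, -1.0]}
```

```bash
python3 -m crank '[[[1,-0.4,0,-5,0],[1,-0.4,0,-6,0],[1,-0.4,0,-6,0],[1,-0.4,0,-6,0],[1,-0.4,0,-6,0],[1,-0.4,0,-6,0],[1,-0.4,0,-6,0],[1,-0.4,0,-6,0]]]'; python3 -m crank '[[[1,0,0,-6,0],[1,0,0,-6,0],[1,0,0,-6,0],[1,0,0,-5,0],[1,0,0,-3.5,0],[1,0,0,0,0]]]'; python3 - <<'E'
from h import *
print(rel([.475,.173,.12],-14.9))
f=grab_frame("wrist");cv2.imwrite("pics/w1.png",f["frame"][:,:,::-1])
f=grab_frame("scene");cv2.imwrite("pics/s1.png",f["frame"][:,:,::-1])
E
```

```text
time: 1.85
tool_pos: [0.399, -0.0907, 0.2716]
tool_rot: [0.091, -0.092, -0.701, 0.701]
contact_force: [1.0, -0.2, -0.0]
gripper_width: 0.998
time: 2.6
tool_pos: [0.4667, 0.1653, 0.2711]
tool_rot: [0.09, -0.09, -0.701, 0.701]
contact_force: [-0.8, -1.5, -0.2]
gripper_width: 1.0
{'t': 2.6, 'tcp': [0.4667, 0.1653, 0.2711], 'shift_cm': [-0.62, 15.11, -0.95], 'twist': np.float64(0.24), 'jawyaw': np.float64(-104.66), 'F': [-0.84, -1.54, -0.22], 'w': 1.0, 'ty': [-0.001, -0.0, -1.0]}
```

View pics/w1.png

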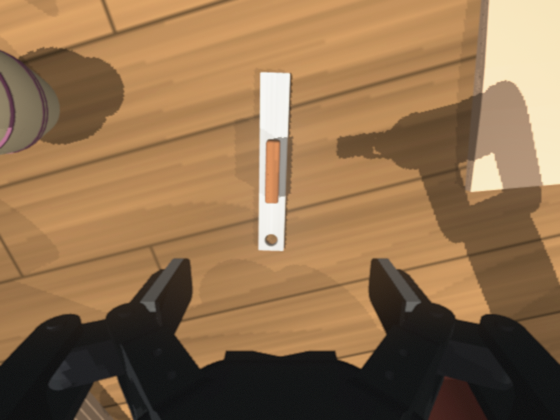

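The wrist view shows the bar with corners near (261,72), (290,72), (285,250) and (259,250), its hole at (271,240) and the fin at (272,171).

```bash
python3 - <<'E'
from h import *
f=grab_frame("wrist");im=f["frame"];hsv=cv2.cvtColor(im,cv2.COLOR_RGB2HSV).astype(int)
m=(hsv[...,1]<60)&(hsv[...,2]>110);m[:60]=0;m[255:]=0;m[:,:240]=0;m[:,310:]=0
q=quad(cv2.morphologyEx(m.astype(np.uint8),cv2.MORPH_CLOSE,np.ones((5,5))))
W=np.array([onz(f,*p,.008)[:2] for p in q]);print(q.tolist(),W.round(4).tolist(),W.mean(0).round(4))
e=np.diff(np.vstack([W,W[:1]]),axis=0);print(np.linalg.norm(e,axis=1).round(4),np.degrees(np.arctan2(e[:,1],e[:,0])).round(1))
h=onz(f,271.3,240.3,.008);print("hole",h)
m=(hsv[...,0]<14)&(hsv[...,1]>150);m[:120]=0;m[220:]=0;m[:,:255]=0;m[:,300:]=0
c=max(comps(m,30),key=lambda c:c[1][4]);q=quad(c[0]);print(c[1],c[2],q.tolist(),[onz(f,*p,.04)[:2].round(4).tolist() for p in q])
fs=grab_frame("side");hs=onz(fs,192,198.5,.008);print("hole side",hs)
E
```

```text
[[286, 73], [281, 250], [258, 250], [258, 73]] [[0.5849, 0.124], [0.3551, 0.1911], [0.3638, 0.2237], [0.5938, 0.1575]] [0.4744 0.174 ]
[0.2394 0.0337 0.2393 0.0346] [ 163.7   75.1  -16.1 -104.8]
hole [0.3736193  0.20074189 0.008     ]Traceback (most recent call last):
  File "<stdin>", line 9, in <module>
ValueError: max() iterable argument is empty
```

```bash
python3 -c "
from h import *;print(rel([.4744,.1735,.014],-16.1))"
```

```text
{'t': 2.75, 'tcp': [0.4666, 0.1629, 0.2713], 'shift_cm': [-0.48, 25.73, -1.23], 'twist': np.float64(1.2), 'jawyaw': np.float64(-104.9), 'F': [0.38, 0.36, -0.96], 'w': 0.997, 'ty': [-0.0, -0.0, -1.0]}
```

```bash
python3 -m crank '[[[1,-0.5,4,-1.2,1.2],[1,0,6,0,0],[1,0,6,0,0],[1,0,4,0,0],[1,0,2,0,0],[1,0,0,0,0]]]';  python3 - <<'E'
from h import *
print(rel([.4744,.1735,.014],-16.1))
f=grab_frame("wrist");cv2.imwrite("pics/w2.png",f["frame"][:,:,::-1])
E
```

```text
time: 3.5
tool_pos: [0.4731, 0.1724, 0.0495]
tool_rot: [0.101, -0.098, -0.7, 0.701]
contact_force: [-0.3, 0.1, 1.0]
gripper_width: 1.002
{'t': 3.5, 'tcp': [0.4731, 0.1724, 0.0495], 'shift_cm': [-0.11, 3.55, -0.15], 'twist': np.float64(-0.08), 'jawyaw': np.float64(-106.18), 'F': [-0.29, 0.1, 0.97], 'w': 1.002, 'ty': [-0.004, -0.001, -1.0]}
```

View pics/w2.png

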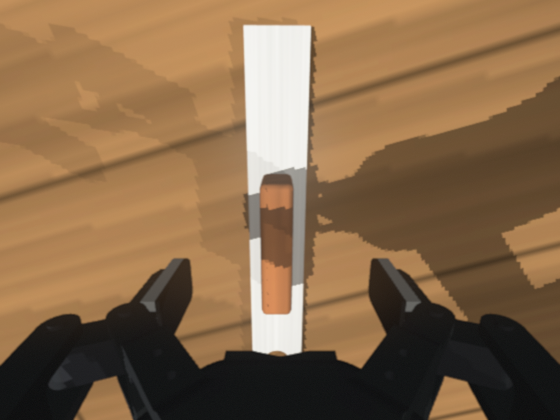

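The wrist view shows the fin (column 276) centred between the open fingers (midpoint about 280), so I'll descend and grip.

```bash
python3 -m crank '[[[1,-0.1,2.0,-0.1,0],[1,0,1.5,0,0],[0,0,0,0,0],[-0.5,0,0,0,0],[-1,0,0,0,0],[-1,0,0,0,0],[-1,0,0,0,0],[-1,0,0,0,0]]]';  python3 - <<'E'
from h import *
print(rel([.4744,.1735,.014],-16.1))
E
```

```text
time: 4.55
tool_pos: [0.4767, 0.1748, 0.0172]
tool_rot: [-0.098, 0.099, 0.7, -0.7]
contact_force: [-1.3, 0.9, 4.7]
gripper_width: 0.197
{'t': 4.55, 'tcp': [0.4767, 0.1748, 0.0172], 'shift_cm': [0.18, 0.32, 0.19], 'twist': np.float64(0.03), 'jawyaw': np.float64(-106.07), 'F': [-1.29, 0.86, 4.65], 'w': 0.197, 'ty': [0.002, 0.0, -1.0]}
```

```bash
python3 -m crank '[[[-1,0,0,0,0],[-1,0,-1,0,0],[-1,0,-3,0,0],[-1,0,-4,0,0],[-1,0,-2,0,0],[-1,0,0,0,0]]]';  python3 - <<'E'
from h import *
print(rel([.4744,.1735,.014],-16.1))
f=grab_frame("wrist");cv2.imwrite("pics/w3.png",f["frame"][:,:,::-1])
for n in("scene","side"):
    f=grab_frame(n);cv2.imwrite(f"pics/{n}3.png",f["frame"][:,:,::-1])
E
```

```text
time: 5.3
tool_pos: [0.4767, 0.1748, 0.1179]
tool_rot: [-0.098, 0.1, 0.701, -0.7]
contact_force: [-0.4, -0.7, -2.3]
gripper_width: 0.2
{'t': 5.3, 'tcp': [0.4767, 0.1748, 0.1179], 'shift_cm': [0.22, 10.39, 0.2], 'twist': np.float64(0.03), 'jawyaw': np.float64(-106.07), 'F': [-0.37, -0.68, -2.28], 'w': 0.2, 'ty': [0.003, 0.001, -1.0]}
```

View pics/w3.png

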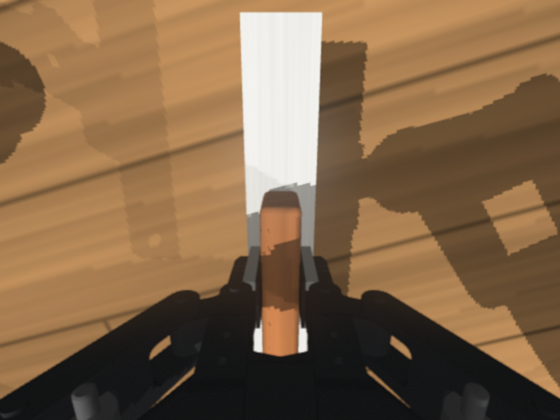

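View pics/side3.png

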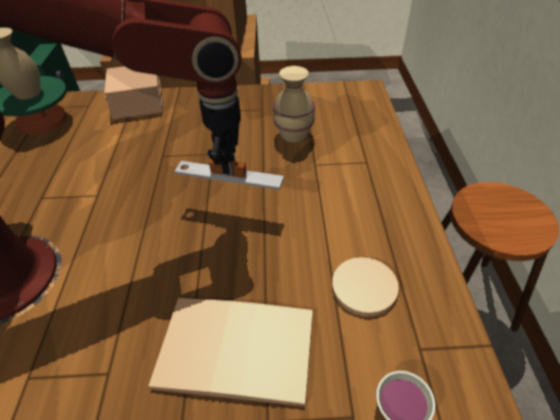

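The bar is held level above the bench and no other object has moved. Next I carry it over the tile.

```bash
python3 -m crank '[[[-1,0,0,1,-3.5],[-1,0,0,3,-3.4],[-1,0,0,4,0]]]';  python3 - <<'E'
from h import *
print(rel([.492,-.1835,.118],-9.2))
E
```

```text
time: 5.82
tool_pos: [0.4587, 0.0957, 0.1143]
tool_rot: [0.057, -0.055, -0.705, 0.705]
contact_force: [0.9, -0.7, -2.2]
gripper_width: 0.195
{'t': 5.83, 'tcp': [0.4587, 0.0957, 0.1143], 'shift_cm': [-7.68, -0.38, 27.05], 'twist': np.float64(0.15), 'jawyaw': np.float64(-99.05), 'F': [0.93, -0.69, -2.18], 'w': 0.195, 'ty': [-0.004, -0.0, -1.0]}
```

```bash
python3 -m crank '[[[-1,-1,-0.4,4,0],[-1,-1.3,0,4.5,0],[-1,-1.3,0,4.5,0],[-1,-1.3,0,4.5,0],[-1,-1.3,0,4.5,0],[-1,-1,0,3.2,0],[-1,-0.5,0,1.8,0],[-1,0,0,0,0]]]';  python3 - <<'E'
from h import *
print(rel([.492,-.1835,.118],-9.2))
for n in("scene","side","wrist"):
    f=grab_frame(n);cv2.imwrite(f"pics/{n}4.png",f["frame"][:,:,::-1])
E
```

```text
time: 6.82
tool_pos: [0.4926, -0.1828, 0.1192]
tool_rot: [-0.058, 0.056, 0.705, -0.704]
contact_force: [0.6, 0.9, -1.6]
gripper_width: 0.198
{'t': 6.83, 'tcp': [0.4926, -0.1828, 0.1192], 'shift_cm': [0.05, 0.12, 0.08], 'twist': np.float64(-0.06), 'jawyaw': np.float64(-99.26), 'F': [0.61, 0.87, -1.6], 'w': 0.198, 'ty': [-0.002, 0.001, -1.0]}
```

View pics/side4.png

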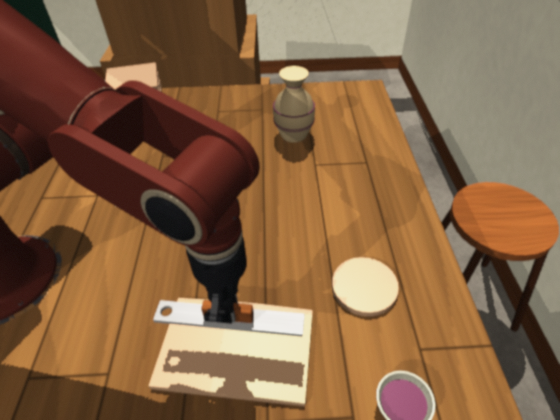

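View pics/wrist4.png

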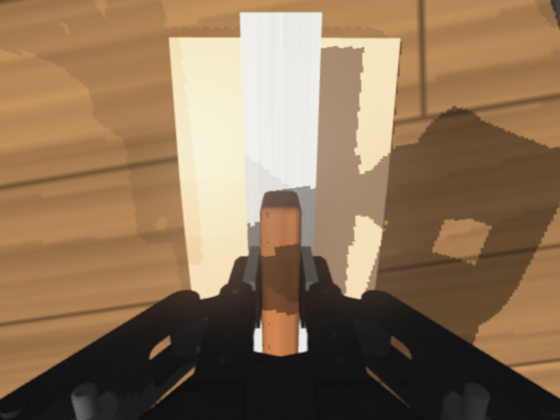

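View pics/scene4.png

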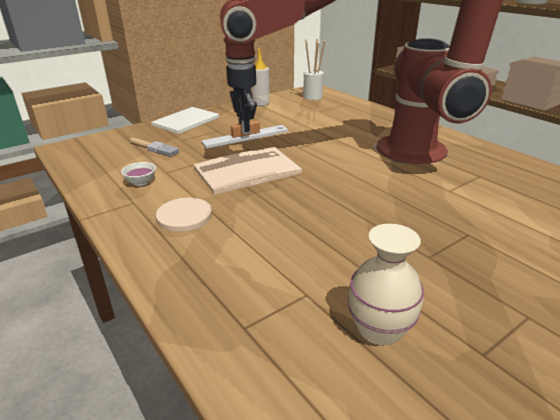

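The views show the bar level above the tile and aligned with it. In the wrist picture the tile's far corners are (169,38) and (400,38), and the bar's far end runs from (241,12) to (322,12). I'll check the centring.

```bash
python3 - <<'E'
from h import *
fw=grab_frame("wrist");fs=grab_frame("side");s=state();print(s["tool_pos"])
a=[onz(fw,169,38,.0135),onz(fw,181,38,.0135),onz(fw,400,38,.0135)];print("tile far corners",np.round(a,4).tolist(), np.linalg.norm(a[0]-a[2]))
zt=s["tool_pos"][2]-.017+.008
b=[onz(fw,241,12.5,zt),onz(fw,322,12.5,zt)];m=(b[0]+b[1])/2;print("bar end",np.round(b,4).tolist(),np.linalg.norm(b[0]-b[1]),m.round(4))
u=np.array([np.cos(np.radians(-9.2)),np.sin(np.radians(-9.2))]);print("bar centre est",m[:2]-.12*u)
print("side corners",[onz(fs,*p,zt)[:2].round(4).tolist() for p in((158,301),(155,319),(304,316),(302,335))])
hs=onz(fs,166.5,311,zt);print("hole",hs.round(4),"centre",hs[:2]+.104*u)
for mid in [(a[0]+a[2])/2,(a[1]+a[2])/2]:print("tile centre est",mid[:2]-.13*u)
E
```

```text
[ 0.49304862 -0.18144605  0.12002966]
tile far corners [[0.6329, -0.1214, 0.0135], [0.6315, -0.1301, 0.0135], [0.606, -0.2891, 0.0135]] 0.16979222786103382
bar end [[0.6116, -0.1835, 0.111], [0.606, -0.2185, 0.111]] 0.03538416174689927 [ 0.6088 -0.201   0.111 ]
bar centre est [ 0.49036233 -0.18181286]
side corners [[0.3708, -0.1461], [0.3714, -0.1793], [0.6095, -0.188], [0.6039, -0.2205]]
hole [ 0.3877 -0.1658  0.111 ] centre [ 0.49033412 -0.18243335]
tile centre est [ 0.49114062 -0.18446564]
tile centre est [ 0.4904408  -0.18882282]
```

```bash
python3 -m crank '[[[-1,0,2,0.2,0],[-1,0,3,0,0],[-1,0,2,0,0],[-1,0,0.5,0,0],[-1,0,0,0,0],[-1,0,0,0,0]]]';  python3 - <<'E'
from h import *
print(rel([.4925,-.184,.036],-9.2))
for n in("scene","side"):
    f=grab_frame(n);im=f["frame"];c=im[270:420,120:360] if n=="side" else im[90:220,160:330]
    cv2.imwrite(f"pics/{n}5.png",cv2.resize(c[:,:,::-1],None,fx=3,fy=3))
E
```

```text
time: 7.82
tool_pos: [0.4938, -0.1849, 0.0467]
tool_rot: [0.056, -0.057, -0.705, 0.705]
contact_force: [0.4, -0.1, -2.6]
gripper_width: 0.2
{'t': 7.83, 'tcp': [0.4938, -0.1849, 0.0467], 'shift_cm': [0.15, 1.07, -0.07], 'twist': np.float64(0.04), 'jawyaw': np.float64(-99.16), 'F': [0.43, -0.15, -2.56], 'w': 0.2, 'ty': [0.002, -0.001, -1.0]}
```

View pics/side5.png

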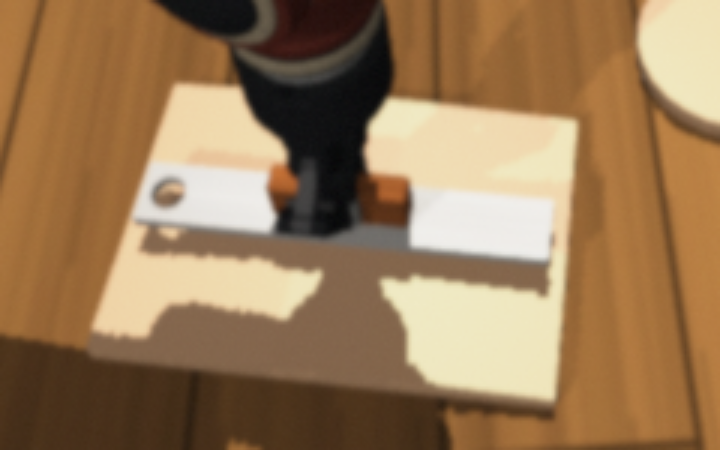

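View pics/scene5.png

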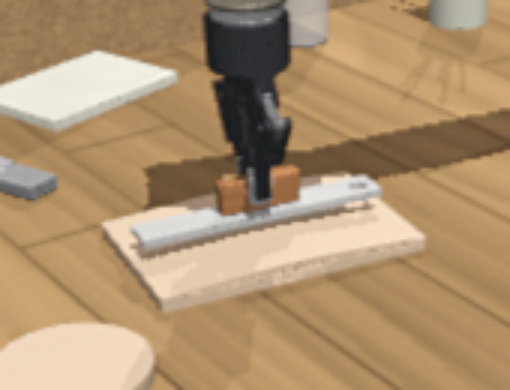

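The bar is about 1 cm above the crown and well placed. I'll lower it slowly.

```bash
python3 -m crank '[[[-1,0,0.4,0,0],[-1,0,0.2,0,0],[-1,0,0.1,0,0],[-1,0,0.1,0,0],[-1,0,0,0,0],[-1,0,0,0,0]]]'; python3 -m crank '[[[-1,0,0.1,0,0],[-1,0,0,0,0],[-1,0,0,0,0]]]'; python3 -m crank '[[[-1,0,0.1,0,0],[-1,0,0,0,0],[-1,0,0,0,0]]]'
```

```text
time: 8.68
tool_pos: [0.4929, -0.1846, 0.0373]
tool_rot: [0.057, -0.057, -0.705, 0.705]
contact_force: [-0.4, -0.4, -1.7]
gripper_width: 0.198
time: 9.05
tool_pos: [0.4929, -0.1846, 0.0363]
tool_rot: [-0.057, 0.057, 0.705, -0.705]
contact_force: [0.3, 0.2, -2.1]
gripper_width: 0.195
time: 9.43
tool_pos: [0.4931, -0.1847, 0.0362]
tool_rot: [0.056, -0.057, -0.705, 0.705]
contact_force: [-3.4, 1.8, 5.3]
gripper_width: 0.198
```

```bash
python3 -m crank '[[[-0.4,0,0,0,0],[-0.2,0,0,0,0],[0.2,0,0,0,0],[0.6,0,0,0,0],[0.6,0,0,0,0],[0.6,0,0,0,0]]]'; python3 -m crank '[[[0.6,0,-1,0,0],[0.6,0,-3,0,0],[0.6,0,-4,0,0],[0.6,0,-1,0,0],[0.6,0,0,0,0]]]'; python3 - <<'E'
from h import *
print(rel([.4925,-.184,.036],-9.2))
for n in("scene","side","wrist"):
    f=grab_frame(n);im=f["frame"];c=im[270:420,120:360] if n=="side" else im[90:220,160:330] if n=="scene" else im
    cv2.imwrite(f"pics/{n}6.png",cv2.resize(c[:,:,::-1],None,fx=3 if n!="wrist" else 1,fy=3 if n!="wrist" else 1))
E
```

```text
time: 10.18
tool_pos: [0.4929, -0.1846, 0.0353]
tool_rot: [-0.057, 0.057, 0.705, -0.705]
contact_force: [0.0, 0.5, 0.5]
gripper_width: 0.796
time: 10.8
tool_pos: [0.4933, -0.1848, 0.1261]
tool_rot: [0.056, -0.057, -0.705, 0.705]
contact_force: [-0.5, 0.7, 0.6]
gripper_width: 0.798
{'t': 10.8, 'tcp': [0.4933, -0.1848, 0.1261], 'shift_cm': [0.11, 9.01, -0.07], 'twist': np.float64(0.03), 'jawyaw': np.float64(-99.17), 'F': [-0.53, 0.67, 0.58], 'w': 0.798, 'ty': [0.002, -0.001, -1.0]}
```

View pics/side6.png

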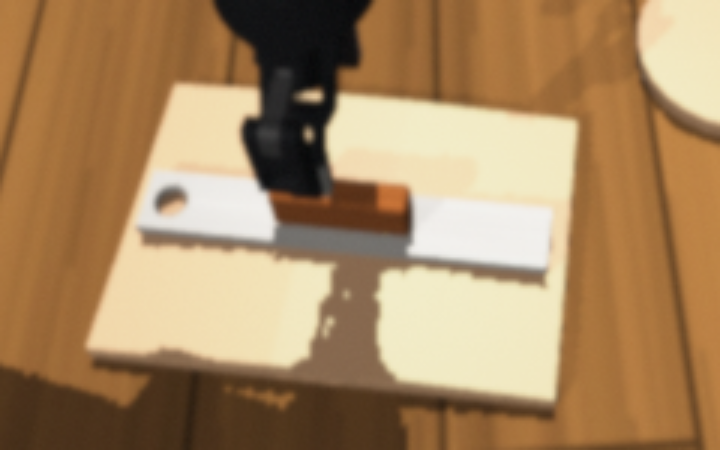

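View pics/wrist6.png

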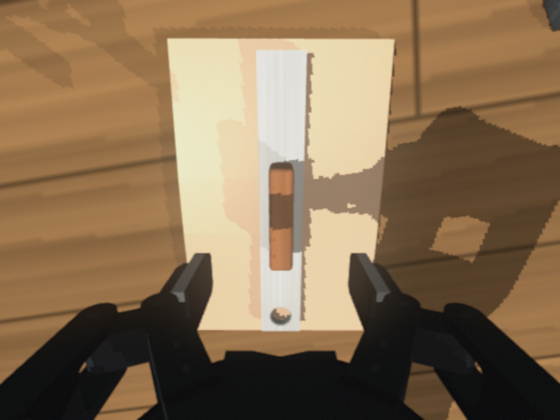

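View pics/scene6.png

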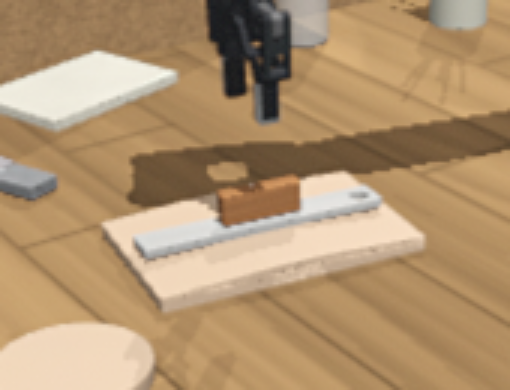

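The bar rests along the tile with clear margins on both sides. I'll measure its pose and tilt, and work out the two press points.

```bash
python3 - <<'E'
from h import *
fw=grab_frame("wrist");fs=grab_frame("side");fc=grab_frame("scene")
h=onz(fw,281,315.5,.027);e=(onz(fw,257,51,.027)+onz(fw,307.5,51,.027))/2
e2=(onz(fw,261.5,330,.027)+onz(fw,300,330,.027))/2
d=e-e2;print("hole",h.round(4),"ends",e.round(4),e2.round(4),np.linalg.norm(d),np.degrees(np.arctan2(d[1],d[0])))
c=(e+e2)/2;u=d/np.linalg.norm(d);print("centre",c.round(4),"hole dist",np.linalg.norm(h-c))
def tri(f1,p1,f2,p2):
    o1,d1=ray(f1,*p1);o2,d2=ray(f2,*p2);t=np.linalg.lstsq(np.c_[d1,-d2],o2-o1,rcond=None)[0];a,b=o1+t[0]*d1,o2+t[1]*d2;return (a+b)/2,np.linalg.norm(a-b)
print("tri hole",tri(fs,(120+171/3,270+200/3),fc,(160+363/3,90+196/3)),tri(fs,(120+171/3,270+200/3),fw,(281,315.5)))
print("plain far cnr",tri(fs,(120+553/3,270+207/3),fw,(257,51)),"near",tri(fs,(120+547/3,270+262/3),fw,(307.5,51)))
print("hole far cnr",tri(fs,(120+157/3,270+172/3),fw,(261.5,330)),"near",tri(fs,(120+139/3,270+228/3),fw,(300,330)))
for k in(-.08,.08):p=c+k*u;p[2]=.045;print(k,p.round(4),rel(p,-9.2))
E
```

```text
hole [ 0.3893 -0.1686  0.027 ] ends [ 0.6082 -0.2047  0.027 ] [ 0.3734 -0.1658  0.027 ] 0.23796522963614206 -9.392755193101333
centre [ 0.4908 -0.1853  0.027 ] hole dist 0.10289372270655503
tri hole (array([ 0.38503385, -0.16480777,  0.02357819]), np.float64(0.0036077991217962732)) (array([ 0.38801916, -0.16799626,  0.02626892]), np.float64(0.0015380778705895682))
plain far cnr (array([ 0.6109648 , -0.18688388,  0.03017498]), np.float64(0.0009720039405774877)) near (array([ 0.60470203, -0.22156966,  0.0342559 ]), np.float64(0.0011329216093357514))
hole far cnr (array([ 0.37642968, -0.14822642,  0.02655527]), np.float64(0.0010287393945545846)) near (array([ 0.37126178, -0.18406485,  0.02740097]), np.float64(0.00076777100357784))
-0.08 [ 0.4119 -0.1722  0.045 ] {'t': 11.1, 'tcp': [0.4921, -0.1842, 0.1238], 'shift_cm': [8.09, 7.9, 0.1], 'twist': np.float64(0.03), 'jawyaw': np.float64(-99.17), 'F': [-0.15, 0.07, 0.38], 'w': 0.802, 'ty': [-0.002, 0.001, -1.0]}
0.08 [ 0.5698 -0.1983  0.045 ] {'t': 11.1, 'tcp': [0.4921, -0.1842, 0.1238], 'shift_cm': [-7.91, 7.86, 0.16], 'twist': np.float64(0.03), 'jawyaw': np.float64(-99.17), 'F': [-0.15, 0.07, 0.38], 'w': 0.802, 'ty': [-0.002, 0.001, -1.0]}
```

The bar is level within the measuring noise, so I shut the fingers and go above the hole end.

```bash
python3 -m crank '[[[-1,3,0,0,0],[-1,4,0,0,0],[-1,1.1,0,0.1,0],[-1,0,3,0,0],[-1,0,4,0,0],[-1,0,0.7,0,0],[-1,0,0,0,0],[-1,0,0,0,0]]]'; python3 - <<'E'
from h import *
print(rel([.4119,-.1722,.027],-9.4))
for n in("side","wrist"):
    f=grab_frame(n);im=f["frame"];c=im[270:420,120:360] if n=="side" else im
    cv2.imwrite(f"pics/{n}7.png",cv2.resize(c[:,:,::-1],None,fx=3 if n!="wrist" else 1,fy=3 if n!="wrist" else 1))
E
```

```text
time: 12.1
tool_pos: [0.4141, -0.1735, 0.0501]
tool_rot: [0.056, -0.057, -0.704, 0.705]
contact_force: [-0.2, -0.1, 0.1]
gripper_width: -0.002
{'t': 12.1, 'tcp': [0.4141, -0.1735, 0.0501], 'shift_cm': [0.24, 2.3, -0.09], 'twist': np.float64(0.23), 'jawyaw': np.float64(-99.17), 'F': [-0.16, -0.09, 0.08], 'w': -0.002, 'ty': [0.003, -0.002, -1.0]}
```

View pics/side7.png

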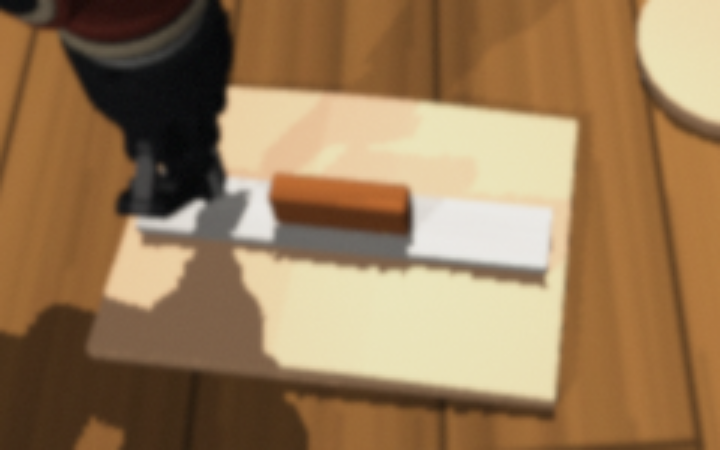

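View pics/wrist7.png

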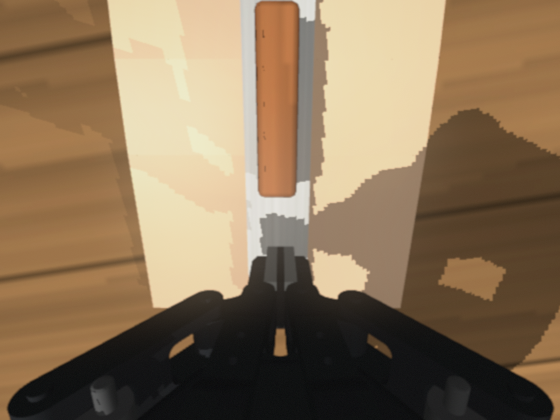

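The shut tips are above the bar between the fin and the hole, about 78 mm from the centre. I'll press there.

```bash
python3 -m crank '[[[-1,0.1,1,0,0],[-1,0,0.6,0,0],[-1,0,0.3,0,0],[-1,0,0,0,0],[-1,0,0,0,0]]]'; python3 -m crank '[[[-1,0,0.2,0,0],[-1,0,0.2,0,0],[-1,0,0,0,0],[-1,0,0,0,0]]]';python3 -m crank '[[[-1,0,0.1,0,0],[-1,0,0,0,0]]]';python3 -m crank '[[[-1,0,0.1,0,0],[-1,0,0,0,0],[-1,0,0,0,0]]]'
```

```text
time: 12.82
tool_pos: [0.4119, -0.1726, 0.0294]
tool_rot: [0.056, -0.057, -0.705, 0.705]
contact_force: [0.6, 0.6, -0.9]
gripper_width: 0.001
time: 13.32
tool_pos: [0.4118, -0.1726, 0.0254]
tool_rot: [0.057, -0.057, -0.705, 0.705]
contact_force: [-0.5, -0.4, 0.5]
gripper_width: 0.001
time: 13.58
tool_pos: [0.4118, -0.1726, 0.0245]
tool_rot: [0.057, -0.056, -0.705, 0.705]
contact_force: [-1.5, -0.6, 4.1]
gripper_width: 0.004
time: 13.95
tool_pos: [0.4118, -0.1727, 0.0244]
tool_rot: [-0.057, 0.056, 0.705, -0.705]
contact_force: [-4.5, 1.9, 11.1]
gripper_width: 0.003
```

```bash
python3 -m crank '[[[-1,0,-0.1,0,0],[-1,0,0,0,0]]]'; python3 - <<'E'
from h import *
for n in("side","scene"):
    f=grab_frame(n);im=f["frame"];c=im[270:420,120:360] if n=="side" else im[90:220,160:330]
    cv2.imwrite(f"pics/{n}8.png",cv2.resize(c[:,:,::-1],None,fx=3,fy=3))
E
```

```text
time: 14.2
tool_pos: [0.4118, -0.1726, 0.0245]
tool_rot: [0.056, -0.057, -0.705, 0.705]
contact_force: [-3.6, 0.5, 4.3]
gripper_width: -0.004
```

View pics/side8.png

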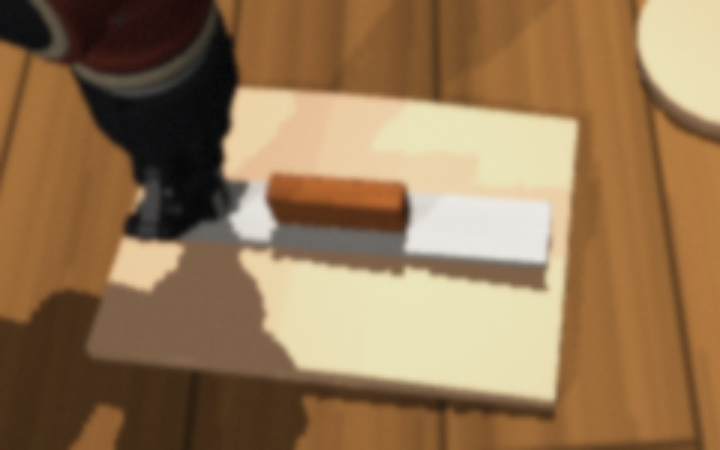

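View pics/scene8.png

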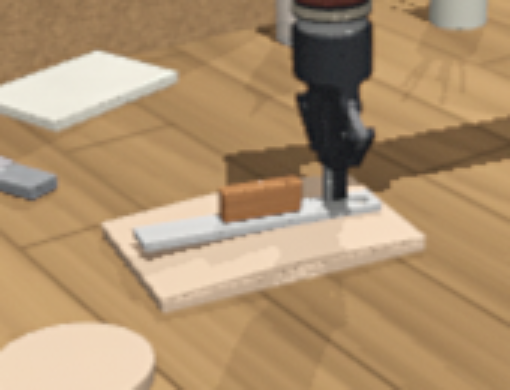

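The plain end has lifted (side crop row 207→201) and the hole end is down on the slope. I retreat and go to the plain end.

```bash
python3 -m crank '[[[-1,0,-0.3,0,0],[-1,0,-1,0,0],[-1,0,-4,0,0],[-1,0,-4,0,0],[-1,-2,0,0,0],[-1,-5,0,0,0],[-1,-6,0,0,0],[-1,-3,0,0,0]]]'; python3 -m crank '[[[-1,0,2,0,0],[-1,0,3,0,0],[-1,0,1.5,0,0],[-1,0,0,0,0],[-1,0,0,0,0]]]'; python3 - <<'E'
from h import *
print(rel([.5698,-.1983,.027],-9.4))
for n in("side","wrist"):
    f=grab_frame(n);im=f["frame"];c=im[270:420,120:360] if n=="side" else im
    cv2.imwrite(f"pics/{n}9.png",cv2.resize(c[:,:,::-1],None,fx=3 if n!="wrist" else 1,fy=3 if n!="wrist" else 1))
E
```

```text
time: 15.3
tool_pos: [0.5721, -0.1983, 0.1177]
tool_rot: [0.056, -0.057, -0.705, 0.705]
contact_force: [-0.0, -0.4, 0.2]
gripper_width: 0.0
time: 15.92
tool_pos: [0.57, -0.1983, 0.0533]
tool_rot: [0.056, -0.057, -0.705, 0.705]
contact_force: [-0.1, -0.5, -0.1]
gripper_width: -0.002
{'t': 15.93, 'tcp': [0.57, -0.1983, 0.0533], 'shift_cm': [0.02, 2.63, 0.0], 'twist': np.float64(0.22), 'jawyaw': np.float64(-99.18), 'F': [-0.06, -0.51, -0.09], 'w': -0.002, 'ty': [0.001, -0.001, -1.0]}
```

View pics/side9.png

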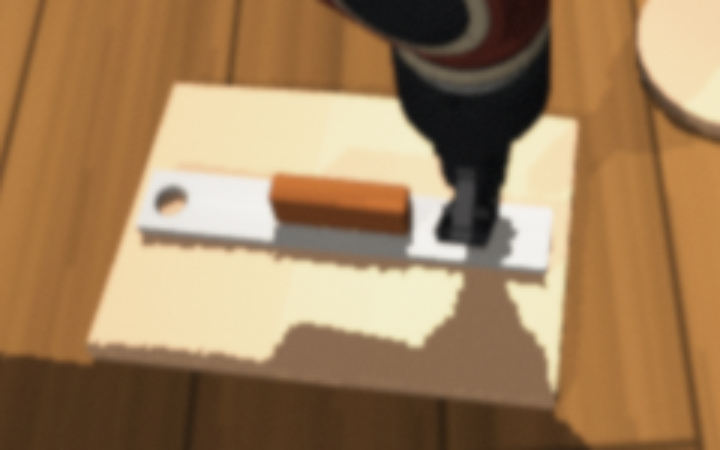

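View pics/wrist9.png

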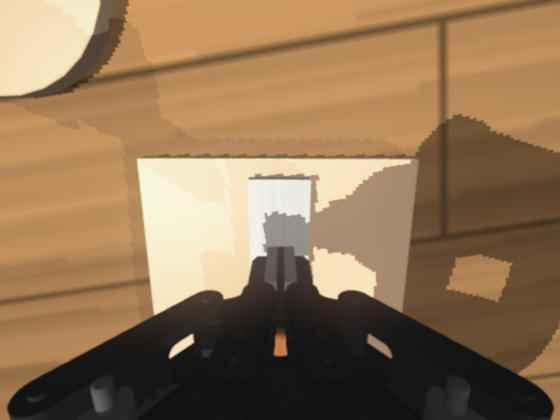

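The bar has rocked back to its earlier pose (hole at crop (171,200) again), and the tips are above the plain end. I'll press.

```bash
python3 -m crank '[[[-1,0,1.2,0,0],[-1,0,0.8,0,0],[-1,0,0.4,0,0],[-1,0,0,0,0],[-1,0,0,0,0]]]'; python3 -m crank '[[[-1,0,0.2,0,0],[-1,0,0.2,0,0],[-1,0,0,0,0],[-1,0,0,0,0]]]';python3 -m crank '[[[-1,0,0.1,0,0],[-1,0,0,0,0],[-1,0,0,0,0]]]'
```

```text
time: 16.65
tool_pos: [0.5699, -0.1981, 0.0284]
tool_rot: [0.056, -0.057, -0.705, 0.705]
contact_force: [-0.5, -0.9, -0.4]
gripper_width: 0.002
time: 17.15
tool_pos: [0.5701, -0.1982, 0.0246]
tool_rot: [0.056, -0.057, -0.705, 0.705]
contact_force: [1.2, -0.1, 1.7]
gripper_width: -0.005
time: 17.52
tool_pos: [0.5701, -0.1982, 0.0244]
tool_rot: [0.056, -0.057, -0.705, 0.705]
contact_force: [-0.7, 0.5, 5.7]
gripper_width: 0.003
```

```bash
python3 -m crank '[[[-1,0,0.05,0,0],[-1,0,0,0,0]]]'; python3 - <<'E'
from h import *
for n in("side",):
    f=grab_frame(n);im=f["frame"];c=im[270:420,120:360]
    cv2.imwrite(f"pics/{n}10.png",cv2.resize(c[:,:,::-1],None,fx=3,fy=3))
E
```

```text
time: 17.77
tool_pos: [0.5702, -0.1982, 0.0243]
tool_rot: [0.056, -0.057, -0.705, 0.705]
contact_force: [-1.4, 0.3, 8.0]
gripper_width: -0.002
```

View pics/side10.png

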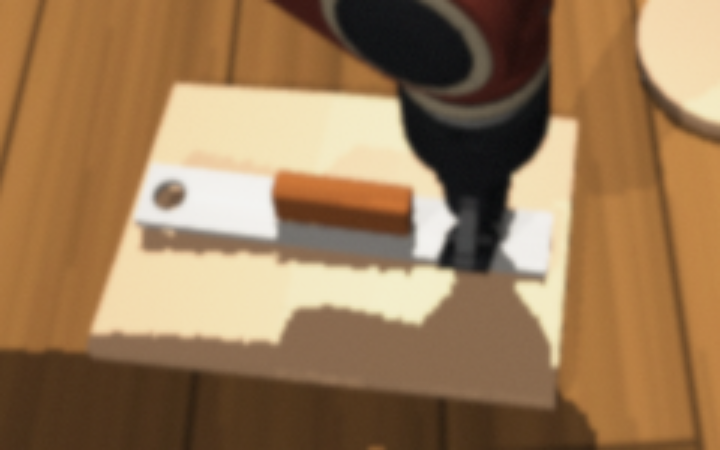

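The hole end has risen (crop row 200→194) and the plain end is down on the slope. I'll retreat straight up.

```bash
python3 -m crank '[[[-1,0,-0.4,0,0],[-1,0,-1,0,0],[-1,0,-4,0,0],[-1,0,-5,0,0],[-1,0,-3,0,0],[-1,0,0,0,0],[-1,0,0,0,0],[-1,0,0,0,0]]]'; python3 - <<'E'
from h import *
for n in("side","scene"):
    f=grab_frame(n);im=f["frame"];cv2.imwrite(f"pics/{n}11.png",im[:,:,::-1])
    hsv=cv2.cvtColor(im,cv2.COLOR_RGB2HSV)
fs=grab_frame("side");c=fs["frame"][270:420,120:360];cv2.imwrite("pics/side11c.png",cv2.resize(c[:,:,::-1],None,fx=3,fy=3))
E
```

```text
time: 18.82
tool_pos: [0.5685, -0.1974, 0.1545]
tool_rot: [-0.058, 0.055, 0.705, -0.704]
contact_force: [-0.8, -0.2, 0.2]
gripper_width: 0.001
```

View pics/side11c.png

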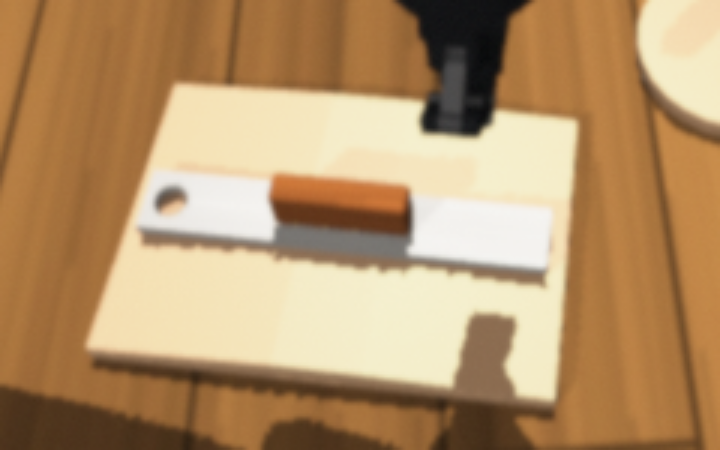

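View pics/side11.png

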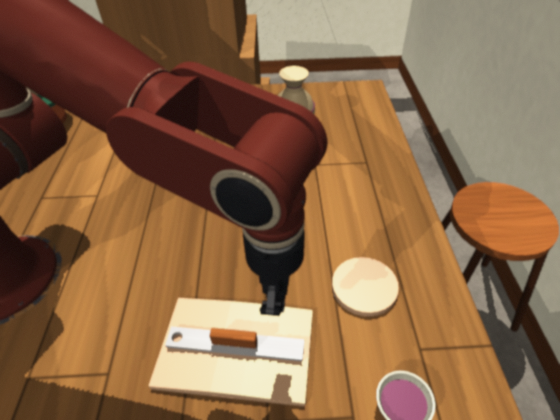

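View pics/scene11.png

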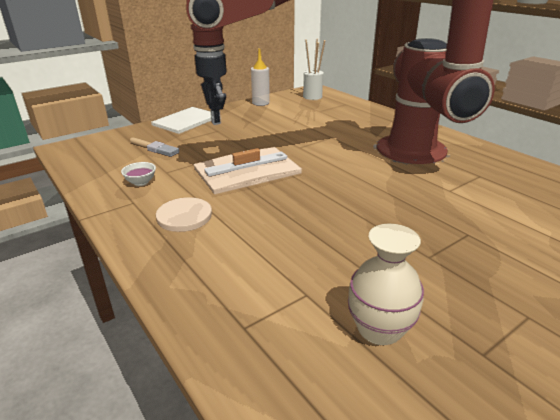

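The bar is back level on the tile, at the same pixels as when first released. The disc and vase are where they were, and the robot is clear of everything. I'm handing in.

```bash
python3 -c "
from plant import *
print(job_done())"
```

```text
the job is handed in; nothing more can be done
None
```

I set the straightedge down lengthwise along the middle of the tile and let go. I then pressed the hole end and after it the plain end, each about 80 mm from the centre, and handed in at about 19 s.

- **Presses:** Both went 2.5 to 3 mm down and stopped at z = 0.0244 m, which is where the 3° slope should be. The upward force on the tool was about 11 N at the hole end and 8 N at the plain end, more than the 1 to 2 N that tips the bar but far below the 60 N limit. The pictures showed the opposite end rising each time, and the bar rocking back after each press.
- **Last pictures:** The bar lies at the same pixels as when it was first released, centred to within about 2 mm and aligned with the tile to about 0.2°. The round tile and vase look unmoved, and the gripper is about 12 cm clear.
- **Disagreement:** Triangulated heights of the bar's end corners scattered by several mm (26 to 34 mm where 27 mm was expected). I therefore judged it level from the pictures and the contact heights, not from triangulation.

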